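# Set a ceramic tile against a gap spacer and hold it

## Robot

A 6-joint arm with a two-finger parallel gripper is mounted at the origin on a cart in front of the work surface, level with it; the furniture and walls round the work are solid. World frame = base frame: x ahead of the robot, y to its left, z up, the work surface at z = 0. Lengths are in m, angles in rad, forces in N, time in s.
With the tool pointing down it reaches from about 0.425 to 0.95 m from the base axis. Payload 14.7 kg.
Tool frame: the origin (TCP) lies at the very end of the fingers, on their centre line; the grasp point (between the pads) lies 19 mm behind it; z points along the fingers, y is the line along which they close (so a half turn about z gives the same grasp; the last joint's range is limited). The gripper opens to 85 mm and grips with 20 to 120 N. Pads are 22 mm wide; open, the fingers measure 114 mm over their backs; the gripper's body (76 mm by 85 mm) begins 54 mm behind the grasp point. The pads swing forward as they close: fully open they stand 13 mm farther back than shut.
Start: joints at [1.088, 0.48, 1.596, -0, 1.065, -0.047], TCP at [0.274, 0.589, 0.231] pointing down, gripper open.
Joint ranges: [-2.75, 2.75], [-0.82, 2.05], [0.23, 2.67], [-1.56, 4.7], [0.09, 2.69], [-2.92, 2.92]. Speed limits (rad/s): [1.89, 1.89, 2.39, 3.01, 3.01, 3.01].

## Interface

Orientations are given as [roll, pitch, yaw] about the fixed x, y, z axes, in that order (R = Rz(yaw) Ry(pitch) Rx(roll)).
In Python, from cell import arm gives the robot as it stands. The module is installed in compiled form; this text tells all that it offers.
- The arm moves only by the tool step_arm, never from a script. Its arguments are lists of equal length, an entry for each row: "delta_pos": the shift along the tool's x, y, z as a fraction of full scale, a list of three; "twist": the turn about the tool's z as a fraction of full scale; "gripper": the opening, from 0 (shut) to 1 (fully open). A call has exactly 5 rows; each row shifts and turns the commanded pose from where the row before left it, along the tool's axes as they then stand; what a row does not reach is not made up. Full scale, the value 1, is 0.02 m for a shift and 4 degrees for a turn. A row lasts 1/8 s, in which the tool goes at most 62.5 mm and 10.7 degrees, less where a joint would pass 70% of its speed; a pose out of reach is approached as far as the arm can. A call with a number of a shift or a turn outside -1 to 1 is refused whole. A call with a gripper value outside its range is refused whole. The fingers move at their own pace and stop on an object; "squeeze" is the grip in N (left out, the last holds). Time passes only in rows, so rows that do not move let the fingers close, or fill a call up. It gives the time, the measured TCP pose, the force, the opening and the grip force at its end, in the units of the state.
- arm.get_obs(): the state, without advancing time (a new reading comes with each control period).
- arm.get_image(name): name is "side" or "top"; returns the picture (384x512x3 uint8, blue, green, red); there is no depth.
- arm.get_calibration(name): a dict with "intrinsics" (3x3 intrinsics, pixels), "eye" and "attitude" of the camera in the world. Camera axes: x right, y down, z forward; pixel columns grow to the right and rows downward; lengths in m; the calibration is good to about 2 mm. A picture is of the moment at which its call begins. get_calibration takes no time and is no camera call.
- arm.hand_in(): hands the job in; it is judged then, once.
The state is a dict: "time": time; "joints": joint angles; "qvel": joint speeds; "tau": joint torques, N m; "ee_pos": TCP position; "ee_rot": TCP orientation; "ft_force": force on the tool from outside, world axes, zero at the start; "wrist_torque": the same for the moment, N m; "width": finger opening in m; "finger_force": force on a finger pad.
Only numpy, scipy, OpenCV 4.12 (cv2) and the standard library are available. Lean on these libraries where they do the work, as an engineer would, in place of code of your own. Each camera call takes 0.05 s, during which the arm holds its last target. There are 200 camera calls.

## Task

Set the ceramic tile in the gap-setting jig: first swing the jig's keeper arm from over the tile out towards you until it clicks home at its end stop. Then slide the steel spacer block down into the one gap beside the tile that is wide enough for it, the gap at the thin end stop, until it stands on the rail. Finally take hold of the tile by its front and back sides and press it along the rail so that tile, spacer and thin stop sit flush against one another, and finish while still gripping the tile and pressing it there firmly; leave the other things on the bench where they are.

Things in the scene. Friction and masses are not known exactly. Their poses are not given: they have to be found in the camera images.
- bed (a point): centre of the top of the jig's rail, 30 mm above the bench. The jig is painted grey and fixed to the bench. Its x axis points across the rail (away from the robot at yaw 0), y along the rail. The rail is 34 mm wide and runs from -75 to +120 mm in y on a foot plate 80 mm wide and 6 mm thick. The two end stops stand on the rail at y = +49 and -49 mm; which of them is at which end varies. A 24 mm wide dark detent housing at y = +115 mm rises 30 mm above the rail
- keeper (a joint): angle of the keeper arm in rad: 0 = lying along the rail above tile and gaps (pointing to the jig's -y), grows clockwise seen from above as its free end swings out towards the jig's -x, towards the robot; 1.45 = end stop. From about 1.0 to 1.4 it rides over a sprung detent ball (about 2 N more at the knob), then it is held seated. It is otherwise light and stays where it is left
- keeper_hinge (a point): point on the keeper's vertical hinge axis, at the mid-thickness of the arm, 52 mm above the bench, at y = +84 mm of the jig. The arm is a steel bar 14 mm wide and 8 mm thick (48 to 56 mm above the bench), its free end 131 mm from the axis
- keeper_knob (a point): middle height of the free part of the upright round black knob on the keeper arm, 68 mm above the bench, 85 mm from the hinge axis. The knob is 16 mm in diameter and stands 24 mm up from the bar (56 to 80 mm above the bench); it does not turn on the bar
- thin_stop: thin steel end stop fixed on the rail, 34 mm across the rail (x), 12 mm along it (y), 14 mm high; origin at the centre of its underside, on the rail. The wide gap (19.5 to 22.5 mm) is between it and the tile
- thick_stop: thick steel end stop fixed on the rail, 34 mm across (x), 34 mm along the rail (y), 14 mm high; origin at the centre of its underside, on the rail. The gap between it and the tile (8.5 to 11.5 mm) is too narrow for the spacer
- tile_centre (a point): centre of the loose white ceramic tile lying on the rail between the stops: 40 mm in x (overhangs the rail 3 mm at front and back), 44 mm in y (along the rail), 14 mm high, about 0.12 kg; its underside is 7 mm below this point. x, y axes nearly those of the jig at the start
- spacer_centre (a point): centre of the loose steel spacer block standing on the bench: 50 mm in its x, 16 mm in its y (the size that fills the gap; 12 mm at the foot, the lowest 5 mm), 40 mm high, about 0.2 kg; its underside is 20 mm below this point. In the gap its 50 mm side lies across the rail, overhanging it 8 mm at front and back
- timer: white bench timer, 62x66x18 mm, loose bystander; origin at the centre of its underside
- beaker: 50 ml glass beaker, 56 mm in diameter, 70 mm high, loose bystander; origin at the centre of its underside
- bottle: white bottle with a black cap, 54 mm in diameter, 105 mm high, loose bystander; origin at the centre of its underside
- cone: metal sampler cone, 48 mm in diameter, 17 mm high, loose bystander; origin at the centre of its underside
- ring: white ring, 46 mm in diameter, 20 mm high, loose bystander; origin at the centre of its underside
Things that resemble listed ones, but are neither listed nor needed, are in the scene too. What is shaped like the part that bears tile_centre but red, turquoise or yellow is not meant.

How it is judged:
On the way, in this order (a step that is already met when the one before it is completed fails the run):
1. the keeper arm is swung out and seated past its detent (value of joint keeper above 1.36 rad), for 0.2 s.
2. the spacer stands on the rail in the gap between tile and thin stop (horizontal distance between spacer_centre and thin_stop below 0.024 m and horizontal distance between spacer_centre and tile_centre below 0.041 m and z of spacer_centre in the frame of bed below 0.023 m and angle between spacer_centre's own z axis and vertical below 0.12 rad), for 0.2 s.
At the end, for the whole second after the job is handed in: Keeper over 1.36 rad. Spacer and tile on the rail (within 3 mm, 0.08 rad), spacer within 18.5 mm of the thin stop's centre and 34.5 mm of the tile's (flush: 14 and 30). The robot grips the tile and over 2 N passes through tile, spacer and thin stop (value of joint keeper above 1.36 rad and horizontal distance between spacer_centre and thin_stop below 0.0185 m and horizontal distance between spacer_centre and tile_centre below 0.0345 m and z of spacer_centre in the frame of bed below 0.023 m and z of tile_centre in the frame of bed below 0.01 m and angle between each of spacer_centre, tile_centre's own z axis and vertical below 0.08 rad and angle between the y axis of each of tile_centre, spacer_centre and the y axis of thin_stop, either way round below 0.08 rad and contact force between tile and spacer above 2 N and contact force between spacer and thin_stop above 2 N and contact force between the fingers and tile above 2 N); the arm keeps its last pose, push and grip.
It fails at once if a bystander was moved by more than 25 mm (distance of any of timer, beaker, bottle, cone, ring from where it was at the start of the episode above 0.025 m).
It also fails if it takes over 64 s, if anything falls off the work surface, if the arm or the gripper's body presses on something with over 40 N, if the wrist force passes 120 N, or if a joint passes its speed limit or range.

## Working session

There is one attempt and no reset: what is moved stays moved. The work goes in short steps, Python scripts to look and compute and a tool call to move; the robot and the scene stay as the last step left them, time stands still between calls to the robot, and variables do not carry over. Pictures are saved under pics/ and viewed, at most 10 in all, crops included, and the job is handed in when it is done.

Besides the shell and the picture viewer there is one more tool, called after "Call:" in YAML: its name, and indented under it one key for each argument. step_arm: Moves the arm, as the interface text tells. Shift numbers are shares of 0.02 m and turn numbers shares of 4 degrees, none past 1 either way. Its arguments: {"type":"object","properties":{"delta_pos":{"type":"array","items":{"type":"array","items":{"type":"number"}}},"twist":{"type":"array","items":{"type":"number"}},"gripper":{"type":"array","items":{"type":"number"}},"squeeze":{"type":"number"}},"required":["delta_pos","twist","gripper"]}

```bash
mkdir -p pics; python3 - <<'E'
from cell import arm
import cv2
for n in("top","side"):
    cv2.imwrite(f"pics/{n}0.png",cv2.resize(arm.get_image(n),(800,600),interpolation=cv2.INTER_CUBIC))
    print(n,arm.get_calibration(n))
print(arm.get_obs())
E
```

```text
top {'intrinsics': array([[359.40837752,   0.        , 248.07335131],
       [  0.        , 359.40837752, 193.74280886],
       [  0.        ,   0.        ,   1.        ]]), 'eye': array([4.10540042e-01, 7.77156083e-04, 1.04811857e+00]), 'attitude': array([-3.01242855,  0.00553511, -1.59120417])}
side {'intrinsics': array([[377.53158033,   0.        , 263.47485868],
       [  0.        , 377.53158033, 189.23848548],
       [  0.        ,   0.        ,   1.        ]]), 'eye': array([-0.30299821, -0.63580794,  0.8632792 ]), 'attitude': array([-2.21385854,  0.01037606, -0.93778294])}
{'time': 0.1, 'joints': array([ 1.08839447e+00,  4.80758555e-01,  1.59679219e+00, -1.69340691e-05,
        1.06509019e+00, -4.65715048e-02]), 'qvel': array([-0.00114651,  0.00034141, -0.0019006 , -0.00112805, -0.00144556,
       -0.00050042]), 'tau': array([ 4.05856035e-04, -9.52255654e+01, -4.31036711e+01, -4.51800986e-06,
        5.28735909e-03, -4.23364315e-05]), 'ee_pos': array([0.27421099, 0.58893843, 0.23075038]), 'ee_rot': array([-3.14054482e+00, -3.40125948e-05,  2.70577050e+00]), 'ft_force': array([-0.243811  , -0.49444304,  0.25776405]), 'wrist_torque': array([-0.01626723, -0.01825726, -0.01288096]), 'finger_force': 0.0, 'width': 0.0854332725371137}
```

View pics/top0.png

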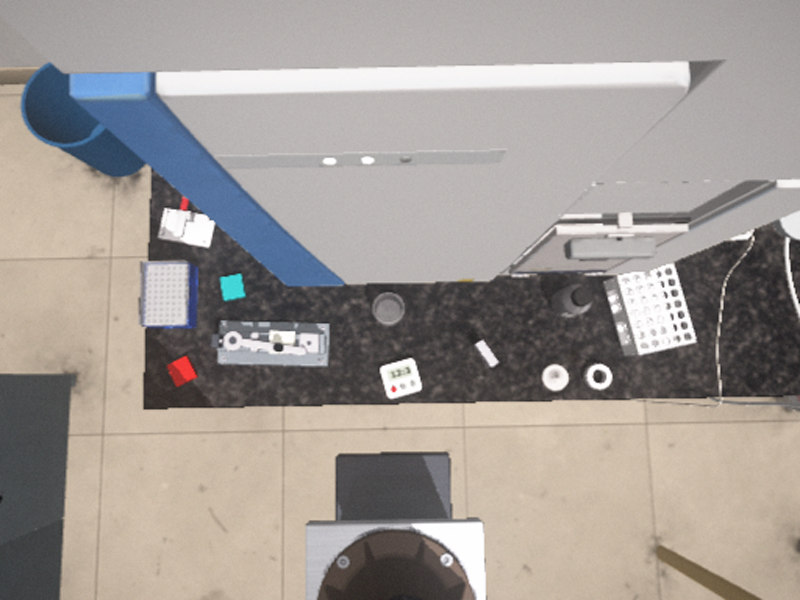

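View pics/side0.png

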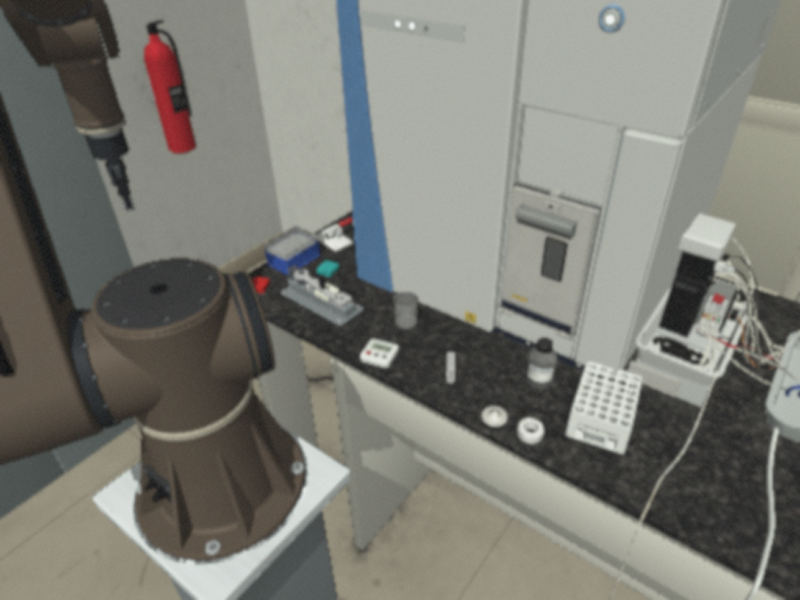

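```bash
cat > h.py <<'E'
import numpy as np,cv2
from cell import arm
from scipy.spatial.transform import Rotation as Ro
def cam(n):
    c=arm.get_calibration(n); return c["intrinsics"],np.array(c["eye"]),Ro.from_euler("xyz",c["attitude"]).as_matrix()
def ray(n,u,v,z):
    K,e,R=cam(n); d=R@np.linalg.inv(K)@[u,v,1]; return e+d*(z-e[2])/d[2]
def proj(n,p):
    K,e,R=cam(n); q=K@(R.T@(np.array(p)-e)); return q[:2]/q[2]
def crop(im,x0,y0,x1,y1,s):
    return cv2.resize(im[y0:y1,x0:x1],None,fx=s,fy=s,interpolation=cv2.INTER_CUBIC)
def stack(a,b):
    w=max(a.shape[1],b.shape[1]); f=lambda i:cv2.copyMakeBorder(i,0,0,0,w-i.shape[1],cv2.BORDER_CONSTANT)
    return np.vstack([f(a),f(b)])
E
python3 - <<'E'
from h import *
im=arm.get_image("top")
cv2.imwrite("pics/c1.png",stack(crop(im,130,198,220,238,8),crop(im,295,210,330,240,8)))
print(ray("top",128+46,220,.03),ray("top",311,226,.04),ray("top",248,194,0))
E
```

```text
[0.47230801 0.21504817 0.03      ] [ 0.44701673 -0.17019538  0.04      ] [0.54601148 0.00403055 0.        ]
```

View pics/c1.png

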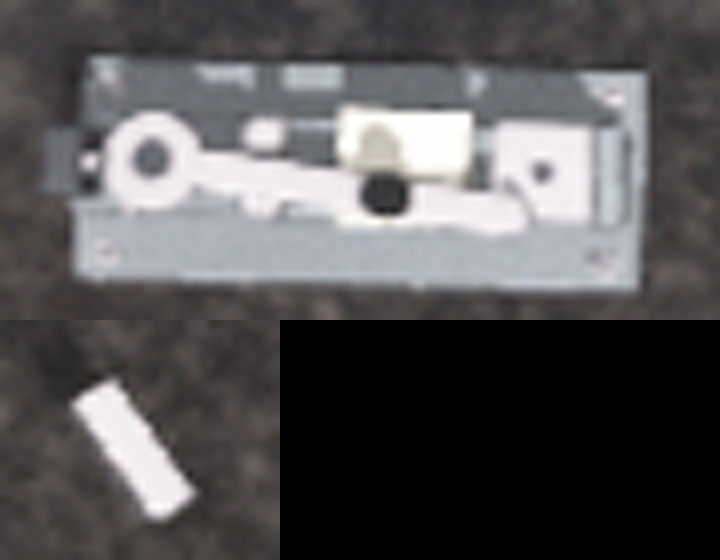

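```bash
python3 - <<'E'
from h import *
f=lambda u,v,z,x0=130,y0=198:ray("top",x0+(u+.5)/8-.5,y0+(v+.5)/8-.5,z)[:2].round(4)
P=lambda l,z,**k:print(np.array([f(u,v,z,**k) for u,v in l]).tolist())
P([(90,57),(648,72),(640,290),(75,280)],.006)
c=np.array([f(u,v,.006) for u,v in [(90,57),(648,72),(640,290),(75,280)]])
print("plate c",c.mean(0),"sizes",np.linalg.norm(c[0]-c[1]),np.linalg.norm(c[1]-c[2]), "ydir yaw", np.arctan2(*(-(c[0]-c[1]+c[3]-c[2]))[[0]],(c[0]-c[1]+c[3]-c[2])[1]))
print("hinge",f(152,158,.058),"knob",f(385,190,.08))
P([(340,105),(472,113),(469,228)],.044)
P([(246,132),(281,132),(497,122),(590,122),(590,220)],.044)
s=np.array([f(u,v,.04,x0=295,y0=210) for u,v in [(73,83),(113,60),(196,172),(158,202)]])
d=s[2]+s[3]-s[0]-s[1]; print("spacer",s.mean(0),np.linalg.norm(d)/2,np.arctan2(d[1],d[0]),np.linalg.norm(s[0]-s[1]))
E
```

```text
[[0.5204, 0.3173], [0.5107, 0.1138], [0.4318, 0.1172], [0.4396, 0.3212]]
plate c [0.475625 0.217375] sizes 0.20373104819835391 0.07897322331018283 ydir yaw -0.04291841407870426
hinge [0.4795 0.2794] knob [0.4655 0.1946]
[[0.4977, 0.2177], [0.4939, 0.1714], [0.4538, 0.1724]]
[[0.4889, 0.2506], [0.4886, 0.2383], [0.4905, 0.1626], [0.4899, 0.1301], [0.4557, 0.1302]]
spacer [ 0.447825 -0.171425] 0.0491890739900641 -2.5471057879477583 0.016288953311984187
```

Call:
step_arm:
  delta_pos:
    - [0,0,0.3]
    - [0,0,0.3]
    - [0,0,0.3]
    - [0,0,0.3]
    - [0,0,0.3]
  twist: [-1,-1,-1,-1,-1]
  gripper: [0.5,0.5,0.5,0.5,0.5]
  squeeze: 40

```text
time: 0.78
ee_pos: [0.2743, 0.5891, 0.2008]
ee_rot: [-3.141, -0.0, 3.057]
ft_force: [-0.6, -0.9, -0.4]
width: 0.0427
finger_force: 0.0
```

Call:
step_arm:
  delta_pos:
    - [0,0,0.3]
    - [0,0,0.3]
    - [0,0,0.3]
    - [0,0,0.3]
    - [0,0,0.3]
  twist: [-1,-1,-1,-1,-1]
  gripper: [0.5,0.5,0.5,0.5,0.5]

```text
time: 1.4
ee_pos: [0.2742, 0.5891, 0.1708]
ee_rot: [-3.141, -0.0, -2.877]
ft_force: [-0.1, 0.2, -0.4]
width: 0.0425
finger_force: 0.0
```

Call:
step_arm:
  delta_pos:
    - [0,0,0.3]
    - [0,0,0.3]
    - [0,0,0.3]
    - [0,-1,0]
    - [0,-1,0]
  twist: [-1,-1,-1,0,0]
  gripper: [0.5,0.5,0.5,0.5,0.5]

```text
time: 2.02
ee_pos: [0.293, 0.5522, 0.1532]
ee_rot: [-3.141, -0.0, -2.671]
ft_force: [0.5, -0.1, -0.1]
width: 0.0428
finger_force: 0.0
```

Call:
step_arm:
  delta_pos:
    - [0,-1,0]
    - [0,-1,0]
    - [0,-1,0]
    - [0,-1,0]
    - [0,-1,0]
  twist: [0,0,0,0,0]
  gripper: [0.5,0.5,0.5,0.5,0.5]

```text
time: 2.65
ee_pos: [0.3387, 0.4634, 0.1534]
ee_rot: [3.142, 0.0, -2.67]
ft_force: [-0.1, -0.8, -0.5]
width: 0.0426
finger_force: 0.0
```

Call:
step_arm:
  delta_pos:
    - [0,-1,0]
    - [0,-1,0]
    - [0,-1,0]
    - [0,-1,0]
    - [0,-1,0]
  twist: [0,0,0,0,0]
  gripper: [0.5,0.5,0.5,0.5,0.5]

```text
time: 3.28
ee_pos: [0.384, 0.3743, 0.1533]
ee_rot: [-3.142, 0.0, -2.67]
ft_force: [0.6, -0.2, 0.3]
width: 0.0427
finger_force: 0.0
```

Call:
step_arm:
  delta_pos:
    - [0,-1,0]
    - [0,-1,0]
    - [0,-1,0]
    - [0,-1,0]
    - [0,-1,0]
  twist: [0,0,0,0,0]
  gripper: [0.5,0.5,0.5,0.5,0.5]

```text
time: 3.9
ee_pos: [0.4294, 0.2852, 0.1533]
ee_rot: [-3.142, 0.0, -2.67]
ft_force: [-0.6, 0.4, 0.3]
width: 0.0429
finger_force: 0.0
```

Call:
step_arm:
  delta_pos:
    - [0,-1,0]
    - [0,-1,0]
    - [0,-1,0]
    - [0,-1,0]
    - [0,0,0]
  twist: [0,0,0,0,0]
  gripper: [0.5,0.5,0.5,0.5,0.5]

```text
time: 4.53
ee_pos: [0.4658, 0.2138, 0.1533]
ee_rot: [-3.142, 0.0, -2.672]
ft_force: [-0.7, 0.9, -0.3]
width: 0.0426
finger_force: 0.0
```

Call:
step_arm:
  delta_pos:
    - [0.45,-0.85,0]
    - [0,0,1]
    - [0,0,1]
    - [0,0,1]
    - [0,0,0.5]
  twist: [0,0,0,0,0]
  gripper: [0.5,0.5,0.5,0.5,0.5]

```text
time: 5.15
ee_pos: [0.4642, 0.1954, 0.0825]
ee_rot: [3.141, -0.001, -2.669]
ft_force: [-0.1, -0.5, -0.3]
width: 0.0427
finger_force: 0.0
```

```bash
python3 - <<'E'
from h import *
a=arm.get_image("top");b=arm.get_image("side")
p=proj("side",[.466,.195,.07]).astype(int);print(p)
cv2.imwrite("pics/c2.png",np.hstack([crop(a,145,190,215,240,5),crop(b,p[0]-35,p[1]-30,p[0]+35,p[1]+20,5)]))
E
```

```text
[206 180]
```

View pics/c2.png

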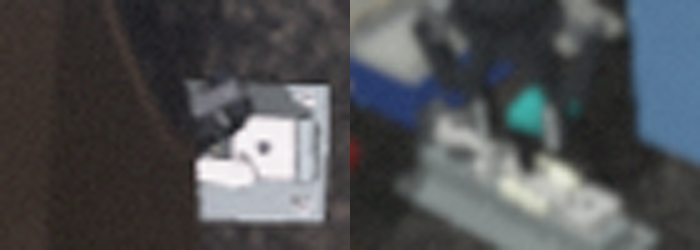

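The side view shows the black knob (about 525,150 in the picture) between the two fingertips; descending and closing.

Call:
step_arm:
  delta_pos:
    - [0,0,0.6]
    - [0,0,0.5]
    - [0,0,0]
    - [0,0,0]
    - [0,0,0]
  twist: [0,0,0,0,0]
  gripper: [0.5,0.5,0,0,0]

```text
time: 5.88
ee_pos: [0.4645, 0.1952, 0.0613]
ee_rot: [-3.141, -0.001, -2.67]
ft_force: [0.2, -7.3, -3.4]
width: 0.014
finger_force: 39.0
```

Call:
step_arm:
  delta_pos:
    - [0,0,0]
    - [0,0,0]
    - [0,0,0]
    - [0,0,0]
    - [0,0,0]
  twist: [0,0,0,0,0]
  gripper: [0,0,0,0,0]

```text
time: 6.5
ee_pos: [0.4645, 0.1952, 0.0613]
ee_rot: [-3.141, -0.001, -2.67]
ft_force: [-0.6, -8.6, -3.5]
width: 0.0142
finger_force: 39.0
```

```bash
cat >> h.py <<'E'
def tool(d,yaw): return np.array([np.cos(yaw)*d[0]+np.sin(yaw)*d[1], np.sin(yaw)*d[0]-np.cos(yaw)*d[1]])/.02
E
python3 - <<'E'
from h import *
H=np.array([.4785,.2795]);a=np.linspace(.165,1.51,16)
P=H+.0851*np.c_[-np.sin(a),-np.cos(a)]
print(P[-1]);print(np.array([tool(d,-2.67) for d in np.diff(P,axis=0)]).round(2).tolist())
E
```

```text
[0.39355722 0.27432942]
[[0.3, 0.24], [0.27, 0.27], [0.25, 0.29], [0.22, 0.31], [0.19, 0.33], [0.16, 0.34], [0.13, 0.36], [0.1, 0.37], [0.07, 0.38], [0.03, 0.38], [-0.0, 0.38], [-0.04, 0.38], [-0.07, 0.37], [-0.1, 0.37], [-0.14, 0.36]]
```

Call:
step_arm:
  delta_pos:
    - [0.3,0.24,0]
    - [0.27,0.27,0]
    - [0.25,0.29,0]
    - [0.22,0.31,0]
    - [0.19,0.33,0]
  twist: [0,0,0,0,0]
  gripper: [0,0,0,0,0]

```text
time: 7.12
ee_pos: [0.4288, 0.2096, 0.0613]
ee_rot: [-3.141, -0.002, -2.67]
ft_force: [-5.0, -11.8, -2.5]
width: 0.0141
finger_force: 40.4
```

Call:
step_arm:
  delta_pos:
    - [0.16,0.34,0]
    - [0.13,0.36,0]
    - [0.1,0.37,0]
    - [0.07,0.38,0]
    - [0.03,0.38,0]
  twist: [0,0,0,0,0]
  gripper: [0,0,0,0,0]

```text
time: 7.75
ee_pos: [0.403, 0.2377, 0.0612]
ee_rot: [-3.141, -0.003, -2.67]
ft_force: [-6.9, -9.0, -0.3]
width: 0.0144
finger_force: 40.5
```

Call:
step_arm:
  delta_pos:
    - [0.0,0.38,0]
    - [-0.04,0.38,0]
    - [-0.07,0.37,0]
    - [-0.1,0.37,0]
    - [-0.14,0.36,0]
  twist: [0,0,0,0,0]
  gripper: [0,0,0,0,0]

```text
time: 8.38
ee_pos: [0.3925, 0.2734, 0.0611]
ee_rot: [-3.14, -0.004, -2.669]
ft_force: [18.8, -64.6, 8.8]
width: 0.0139
finger_force: 44.8
```

Call:
step_arm:
  delta_pos:
    - [0,-0.06,0]
    - [0,0,0]
    - [0,0,0]
    - [0,0,0]
    - [0,0,-0.3]
  twist: [0,0,0,0,0]
  gripper: [0,0,0.5,0.5,0.5]

```text
time: 9.0
ee_pos: [0.3945, 0.274, 0.0674]
ee_rot: [3.142, -0.0, -2.67]
ft_force: [-0.0, -0.4, 0.1]
width: 0.0424
finger_force: 0.0
```

Call:
step_arm:
  delta_pos:
    - [0,0,-1]
    - [0,0,-1]
    - [0,0,-1]
    - [0,0,-1]
    - [0,0,-0.5]
  twist: [0,0,0,0,0]
  gripper: [0.5,0.5,0.5,0.5,0.5]

```text
time: 9.62
ee_pos: [0.3949, 0.2742, 0.1586]
ee_rot: [3.141, 0.002, -2.67]
ft_force: [-0.2, -0.4, -0.2]
width: 0.0426
finger_force: 0.0
```

Call:
step_arm:
  delta_pos:
    - [0,-1,0]
    - [0,-1,0]
    - [0,-1,0]
    - [0,-1,0]
    - [0,-1,0]
  twist: [0,0,0,0,0]
  gripper: [0.5,0.5,0.5,0.5,0.5]

```text
time: 10.25
ee_pos: [0.4401, 0.1842, 0.1572]
ee_rot: [3.142, -0.0, -2.67]
ft_force: [-0.5, -0.5, -0.1]
width: 0.0426
finger_force: 0.0
```

Call:
step_arm:
  delta_pos:
    - [0,-1,0]
    - [0,-1,0]
    - [0,-1,0]
    - [0,-1,0]
    - [0,-1,0]
  twist: [0,0,0,0,0]
  gripper: [0.5,0.5,0.5,0.5,0.5]

```text
time: 10.88
ee_pos: [0.4856, 0.0951, 0.1572]
ee_rot: [3.142, -0.0, -2.67]
ft_force: [-0.2, 0.3, -1.4]
width: 0.0428
finger_force: 0.0
```

Call:
step_arm:
  delta_pos:
    - [0.7,-1,0]
    - [0.7,-1,0]
    - [0.7,-1,0]
    - [0.7,-1,0]
    - [0.7,-1,0]
  twist: [0,0,0,0,0]
  gripper: [0.5,0.5,0.5,0.5,0.5]

```text
time: 11.5
ee_pos: [0.4682, -0.026, 0.1572]
ee_rot: [3.141, -0.0, -2.67]
ft_force: [0.2, 0.7, 0.2]
width: 0.0428
finger_force: 0.0
```

Call:
step_arm:
  delta_pos:
    - [0.7,-1,0]
    - [0.7,-1,0]
    - [0.7,-1,0]
    - [0.7,-1,0]
    - [0.7,-1,0]
  twist: [0,0,0,0,0]
  gripper: [0.5,0.5,0.5,0.5,0.5]

```text
time: 12.12
ee_pos: [0.4514, -0.1468, 0.1572]
ee_rot: [3.141, -0.0, -2.67]
ft_force: [0.7, 1.0, 0.1]
width: 0.0427
finger_force: 0.0
```

Call:
step_arm:
  delta_pos:
    - [0.7,-1,0]
    - [0,0,0]
    - [0,0,0.5]
    - [0,0,1]
    - [0,0,1]
  twist: [0,-1,-0.76,0,0]
  gripper: [0.5,0.5,0.5,0.5,0.5]

```text
time: 12.75
ee_pos: [0.4483, -0.1703, 0.1068]
ee_rot: [-3.141, 0.0, -2.547]
ft_force: [0.5, -0.2, 0.8]
width: 0.0429
finger_force: 0.0
```

```bash
python3 - <<'E'
from h import *
a=arm.get_image("top");b=arm.get_image("side")
p=proj("side",[.448,-.171,.04]).astype(int);print(p, arm.get_obs()["ee_pos"],arm.get_obs()["ee_rot"])
cv2.imwrite("pics/c3.png",stack(crop(a,130,198,220,242,8),crop(b,p[0]-35,p[1]-20,p[0]+35,p[1]+20,6)))
E
```

```text
[288 230] [ 0.44702663 -0.16979004  0.10578595] [ 3.13896617e+00 -1.61159367e-03 -2.54691261e+00]
```

View pics/c3.png

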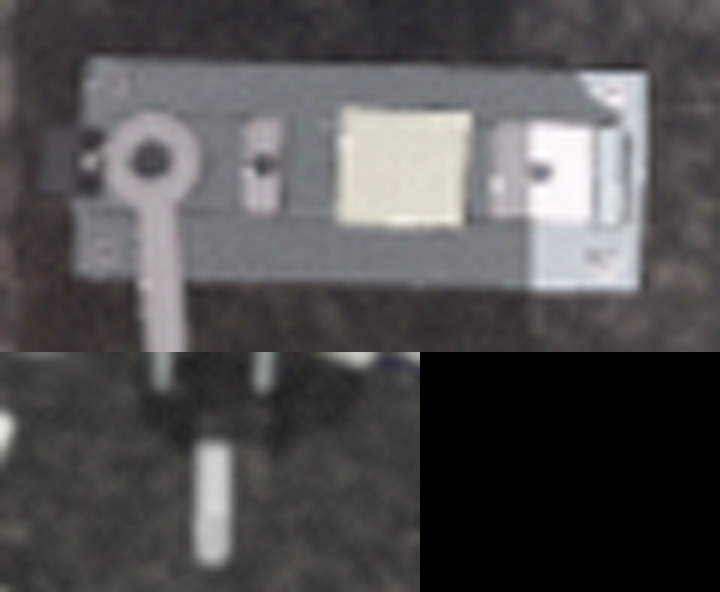

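The top view shows the keeper swung out to the front, with the open gap between the thin stop (right edge at x=281) and the tile (left edge at about x=340). The side crop shows the spacer midway between the fingers.

Call:
step_arm:
  delta_pos:
    - [0,-0.05,0]
    - [0,0,1]
    - [0,0,1]
    - [0,0,1]
    - [0,0,1]
  twist: [0,0,0,0,0]
  gripper: [0.5,0.5,0.5,0.5,0.5]

```text
time: 13.48
ee_pos: [0.4496, -0.1716, 0.0276]
ee_rot: [-3.14, 0.001, -2.547]
ft_force: [0.2, -0.6, -0.6]
width: 0.0427
finger_force: 0.0
```

Call:
step_arm:
  delta_pos:
    - [0,0,0.4]
    - [0,0,0]
    - [0,0,0]
    - [0,0,0]
    - [0,0,0]
  twist: [0,0,0,0,0]
  gripper: [0.5,0.5,0,0,0]
  squeeze: 50

```text
time: 14.1
ee_pos: [0.4493, -0.1714, 0.0201]
ee_rot: [-3.14, 0.001, -2.547]
ft_force: [-0.6, 0.9, 7.9]
width: 0.0153
finger_force: 48.6
```

```bash
python3 - <<'E'
from h import *
f=lambda u,v,z:ray("top",130+(u+.5)/8-.5,198+(v+.5)/8-.5,z)[:2].round(4)
for n,l in dict(thin=[(243,120),(281,120),(281,213),(243,213)],tile=[(343,107),(472,112),(464,226),(337,222)],thick=[(495,124),(592,124),(592,219),(493,219)]).items():
    c=np.array([f(u,v,.044) for u,v in l]); e=c[0]-c[3]; g=c[0]-c[1]+c[3]-c[2]
    print(n,c.mean(0),"x-yaw",np.arctan2(e[1],e[0]),"y-yaw",np.arctan2(-g[0],g[1]),"size",np.linalg.norm(e),np.linalg.norm(g)/2)
E
```

```text
thin [0.4767   0.244825] x-yaw 0.01230707091067006 y-yaw -0.022468128585825073 size 0.03250246144525054 0.013353370361073641
tile [0.4756   0.195175] x-yaw -0.04734613645677462 y-yaw -0.055807911176437595 size 0.040144987233775555 0.04481977800034266
thick [0.47295 0.14655] x-yaw -0.02108121384014813 y-yaw -0.02046497876281625 size 0.03320737869811467 0.03420716299256635
```

Call:
step_arm:
  delta_pos:
    - [0,0,-1]
    - [0,0,-1]
    - [0,0,-1]
    - [0,0,-1]
    - [0,0,-1]
  twist: [0,1,1,1,1]
  gripper: [0,0,0,0,0]

```text
time: 14.72
ee_pos: [0.4486, -0.1711, 0.1204]
ee_rot: [-3.141, 0.0, -2.828]
ft_force: [-0.0, 0.3, -2.1]
width: 0.0145
finger_force: 49.6
```

Call:
step_arm:
  delta_pos:
    - [0,0,0]
    - [0,0,0]
    - [0,0,0]
    - [0,0,0]
    - [0,0,0]
  twist: [1,1,1,1,1]
  gripper: [0,0,0,0,0]

```text
time: 15.35
ee_pos: [0.4487, -0.1711, 0.1198]
ee_rot: [-3.141, 0.0, 3.106]
ft_force: [0.1, -0.1, -2.5]
width: 0.0147
finger_force: 49.6
```

Call:
step_arm:
  delta_pos:
    - [-0.03,1,0]
    - [-0.03,1,0]
    - [-0.03,1,0]
    - [-0.03,1,0]
    - [-0.03,1,0]
  twist: [0.09,0,0,0,0]
  gripper: [0,0,0,0,0]

```text
time: 15.98
ee_pos: [0.4556, -0.0707, 0.1198]
ee_rot: [-3.141, 0.001, 3.102]
ft_force: [-0.2, -0.7, -2.1]
width: 0.0152
finger_force: 49.6
```

Call:
step_arm:
  delta_pos:
    - [-0.03,1,0]
    - [-0.03,1,0]
    - [-0.03,1,0]
    - [-0.03,1,0]
    - [-0.03,1,0]
  twist: [0,0,0,0,0]
  gripper: [0,0,0,0,0]

```text
time: 16.6
ee_pos: [0.4626, 0.0291, 0.1198]
ee_rot: [-3.142, 0.0, 3.102]
ft_force: [0.6, 0.3, -3.3]
width: 0.0145
finger_force: 49.6
```

Call:
step_arm:
  delta_pos:
    - [-0.03,1,0]
    - [-0.03,1,0]
    - [-0.03,1,0]
    - [-0.03,1,0]
    - [-0.03,1,0]
  twist: [0,0,0,0,0]
  gripper: [0,0,0,0,0]

```text
time: 17.23
ee_pos: [0.4696, 0.1289, 0.1198]
ee_rot: [3.141, 0.001, 3.102]
ft_force: [0.2, -0.2, -3.3]
width: 0.0149
finger_force: 49.6
```

Call:
step_arm:
  delta_pos:
    - [-0.03,1,0]
    - [-0.03,1,0]
    - [-0.03,1,0]
    - [-0.03,1,0]
    - [0,0,0]
  twist: [0,0,0,0,0]
  gripper: [0,0,0,0,0]

```text
time: 17.85
ee_pos: [0.4754, 0.2095, 0.1194]
ee_rot: [3.141, 0.001, 3.103]
ft_force: [-0.6, 0.9, -2.6]
width: 0.0152
finger_force: 49.7
```

Call:
step_arm:
  delta_pos:
    - [-0.04,0.92,0]
    - [0,0,1]
    - [0,0,1]
    - [0,0,0.4]
    - [0,0,0]
  twist: [0,0,0,0,0]
  gripper: [0,0,0,0,0]

```text
time: 18.48
ee_pos: [0.4765, 0.2265, 0.071]
ee_rot: [-3.141, -0.001, 3.101]
ft_force: [-1.2, 0.7, -2.9]
width: 0.0149
finger_force: 49.6
```

```bash
python3 - <<'E'
from h import *
b=arm.get_image("side")
p=proj("side",[.477,.22,.05]).astype(int);o=arm.get_obs();print(p-[28,22],o["ee_pos"],o["ee_rot"])
cv2.imwrite("pics/c4.png",crop(b,p[0]-28,p[1]-22,p[0]+36,p[1]+26,12))
E
```

```text
[176 159] [0.47683936 0.22658156 0.0715031 ] [-3.14157940e+00 -6.50287429e-05  3.10146863e+00]
```

View pics/c4.png

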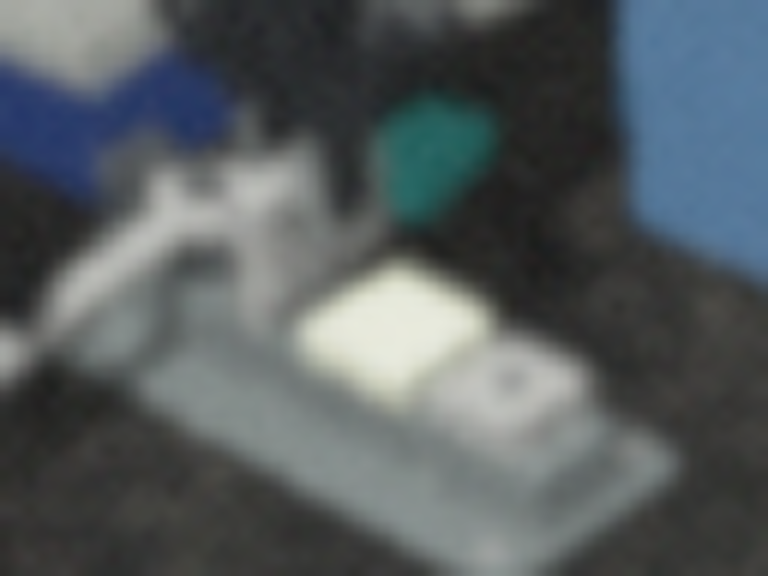

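The side crop shows the spacer above the gap, left of the tile (near x=270, tile from x=300), clear of both. I'll lower it gently with a 1 mm correction.

Call:
step_arm:
  delta_pos:
    - [0,0.06,0]
    - [0,0,0.2]
    - [0,0,0.2]
    - [0,0,0.2]
    - [0,0,0.2]
  twist: [0,0,0,0,0]
  gripper: [0,0,0,0,0]

```text
time: 19.15
ee_pos: [0.4767, 0.2276, 0.0549]
ee_rot: [-3.141, -0.0, 3.102]
ft_force: [0.7, 0.4, -2.6]
width: 0.0151
finger_force: 49.6
```

Call:
step_arm:
  delta_pos:
    - [0,0,0.1]
    - [0,0,0.08]
    - [0,0,0.05]
    - [0,0,0.03]
    - [0,0,0]
  twist: [0,0,0,0,0]
  gripper: [0,0,0,0,0]

```text
time: 19.77
ee_pos: [0.4768, 0.2276, 0.0502]
ee_rot: [3.142, 0.0, 3.102]
ft_force: [-0.9, -0.6, -0.7]
width: 0.0147
finger_force: 49.9
```

Call:
step_arm:
  delta_pos:
    - [0,0,0.04]
    - [0,0,0]
    - [0,0,0]
    - [0,0,0]
    - [0,0,0]
  twist: [0,0,0,0,0]
  gripper: [0,0,0.4,0.4,0.4]

```text
time: 20.4
ee_pos: [0.4768, 0.2276, 0.0493]
ee_rot: [3.142, 0.0, 3.102]
ft_force: [-0.0, -0.4, 0.7]
width: 0.0338
finger_force: 0.0
```

Call:
step_arm:
  delta_pos:
    - [0,0,-0.3]
    - [0,0,-1]
    - [0,0,-1]
    - [0,0,-1]
    - [0,0,-1]
  twist: [0,0,0,0,0]
  gripper: [0.4,0.4,0.4,0.4,0.4]

```text
time: 21.02
ee_pos: [0.4767, 0.2276, 0.1363]
ee_rot: [3.142, 0.0, 3.102]
ft_force: [0.1, -0.2, -0.1]
width: 0.0342
finger_force: 0.0
```

Call:
step_arm:
  delta_pos:
    - [0,-0.81,0]
    - [0,-0.81,0]
    - [0,0,0]
    - [0,0,0]
    - [0,0,0]
  twist: [0,0,1,1,1]
  gripper: [0.8,0.8,0.8,0.8,0.8]

```text
time: 21.65
ee_pos: [0.4748, 0.1939, 0.1344]
ee_rot: [-3.141, -0.001, 2.889]
ft_force: [-0.7, -0.2, -0.3]
width: 0.0685
finger_force: 0.0
```

Call:
step_arm:
  delta_pos:
    - [0,0,0]
    - [0,0,0]
    - [0,0,0]
    - [0,0,0]
    - [0,0,0]
  twist: [1,1,1,1,1]
  gripper: [0.8,0.8,0.8,0.8,0.8]

```text
time: 22.28
ee_pos: [0.4748, 0.1939, 0.1344]
ee_rot: [-3.14, -0.001, 2.54]
ft_force: [0.1, -0.1, -0.3]
width: 0.0682
finger_force: 0.0
```

Call:
step_arm:
  delta_pos:
    - [0,0,0]
    - [0,0,0]
    - [0,0,0]
    - [0,0,0]
    - [0,0,0]
  twist: [1,1,1,1,1]
  gripper: [0.8,0.8,0.8,0.8,0.8]

```text
time: 22.9
ee_pos: [0.4748, 0.194, 0.1344]
ee_rot: [-3.14, -0.0, 2.191]
ft_force: [0.7, 0.5, 0.3]
width: 0.0682
finger_force: 0.0
```

Call:
step_arm:
  delta_pos:
    - [0,0,0]
    - [0,0,0]
    - [0,0,0]
    - [0,0,0]
    - [0,0,0]
  twist: [1,1,1,1,1]
  gripper: [0.8,0.8,0.8,0.8,0.8]

```text
time: 23.52
ee_pos: [0.4748, 0.194, 0.1344]
ee_rot: [-3.14, 0.0, 1.842]
ft_force: [0.6, 0.1, -0.8]
width: 0.0683
finger_force: 0.0
```

Call:
step_arm:
  delta_pos:
    - [0,0,0]
    - [0,0,0]
    - [0,0,0]
    - [0,0,0]
    - [0,0,0]
  twist: [1,1,1,1,0.5]
  gripper: [0.8,0.8,0.8,0.8,0.8]

```text
time: 24.15
ee_pos: [0.4749, 0.1942, 0.1345]
ee_rot: [-3.14, 0.001, 1.529]
ft_force: [-0.1, 0.7, -0.4]
width: 0.0681
finger_force: 0.0
```

```bash
python3 - <<'E'
from h import *
b=arm.get_image("side");o=arm.get_obs();print(o["ee_pos"],o["ee_rot"],o["joints"])
cv2.imwrite("pics/c5.png",crop(b,176,159,240,207,12))
E
```

```text
[0.47501478 0.19435055 0.13467658] [-3.14040936e+00  4.97675267e-04  1.52749182e+00] [ 3.29318416e-01  4.21214190e-01  2.00063279e+00 -4.95839719e-05
  7.21028947e-01  3.72660483e-01]
```

View pics/c5.png

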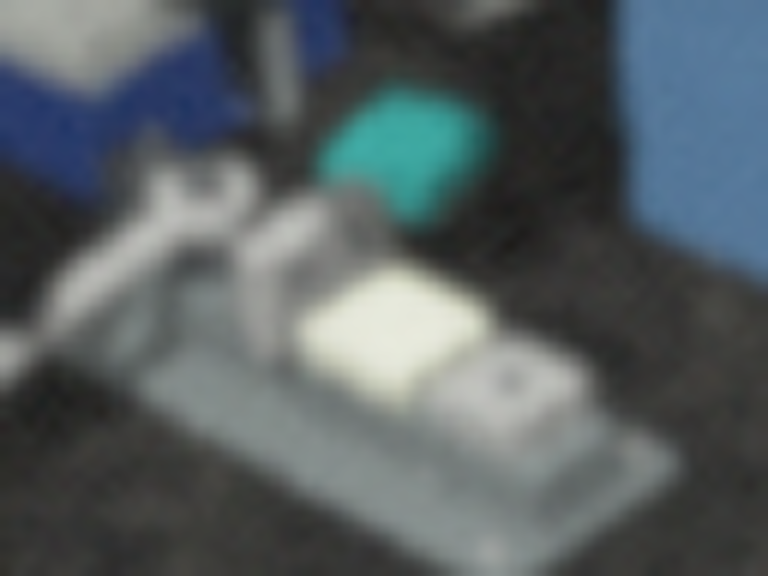

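The side crop shows the spacer standing upright in the gap left of the tile. Now I'll grip the tile.

Call:
step_arm:
  delta_pos:
    - [0.04,0.03,1]
    - [0,0,1]
    - [0,0,1]
    - [0,0,1]
    - [0,0,1]
  twist: [0,0,0,0,0]
  gripper: [0.8,0.8,0.8,0.8,0.8]

```text
time: 24.82
ee_pos: [0.4758, 0.1955, 0.0344]
ee_rot: [-3.141, 0.0, 1.532]
ft_force: [-0.5, -0.2, 0.0]
width: 0.0681
finger_force: 0.0
```

Call:
step_arm:
  delta_pos:
    - [0,0,0.5]
    - [0,0,0.3]
    - [0,0,0]
    - [0,0,0]
    - [0,0,0]
  twist: [0,0,0,0,0]
  gripper: [0.8,0.8,0.8,0.45,0.45]
  squeeze: 60

```text
time: 25.45
ee_pos: [0.4764, 0.1962, 0.02]
ee_rot: [3.141, -0.0, 1.531]
ft_force: [-0.1, -1.0, 5.7]
width: 0.0397
finger_force: 41.1
```

Call:
step_arm:
  delta_pos:
    - [0,0,0]
    - [0,0,0]
    - [0,0,0]
    - [0,0,0]
    - [0,0,0]
  twist: [0,0,0,0,0]
  gripper: [0.4,0.3,0.3,0.3,0.3]

```text
time: 26.08
ee_pos: [0.4764, 0.1962, 0.0201]
ee_rot: [3.141, -0.0, 1.531]
ft_force: [-1.1, -1.0, 9.3]
width: 0.0389
finger_force: 59.0
```

Call:
step_arm:
  delta_pos:
    - [0.05,0,0]
    - [0.05,0,0]
    - [0.05,0,0]
    - [0.05,0,0]
    - [0,0,0]
  twist: [0,0,0,0,0]
  gripper: [0.3,0.3,0.3,0.3,0.3]

```text
time: 26.7
ee_pos: [0.4764, 0.1996, 0.0201]
ee_rot: [3.141, 0.0, 1.531]
ft_force: [-0.7, -9.0, 11.0]
width: 0.0392
finger_force: 59.3
```

Call:
step_arm:
  delta_pos:
    - [0.05,0,0]
    - [0.05,0,0]
    - [0.03,0,0]
    - [0,0,0]
    - [0,0,0]
  twist: [0,0,0,0,0]
  gripper: [0.3,0.3,0.3,0.3,0.3]

```text
time: 27.32
ee_pos: [0.4764, 0.2011, 0.0201]
ee_rot: [3.142, 0.001, 1.531]
ft_force: [3.0, -24.4, 13.7]
width: 0.0393
finger_force: 59.6
```

Call:
step_arm:
  delta_pos:
    - [0.02,0,0]
    - [0,0,0]
    - [0,0,0]
    - [0,0,0]
    - [0,0,0]
  twist: [0,0,0,0,0]
  gripper: [0.3,0.3,0.3,0.3,0.3]

```text
time: 27.95
ee_pos: [0.4764, 0.2012, 0.0201]
ee_rot: [-3.142, 0.002, 1.531]
ft_force: [3.3, -31.2, 14.4]
width: 0.0389
finger_force: 59.6
```

```bash
python3 - <<'E'
from h import *
b=arm.get_image("side")
cv2.imwrite("pics/c6.png",crop(b,176,159,240,207,12))
E
```

```text
(no output)
```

View pics/c6.png

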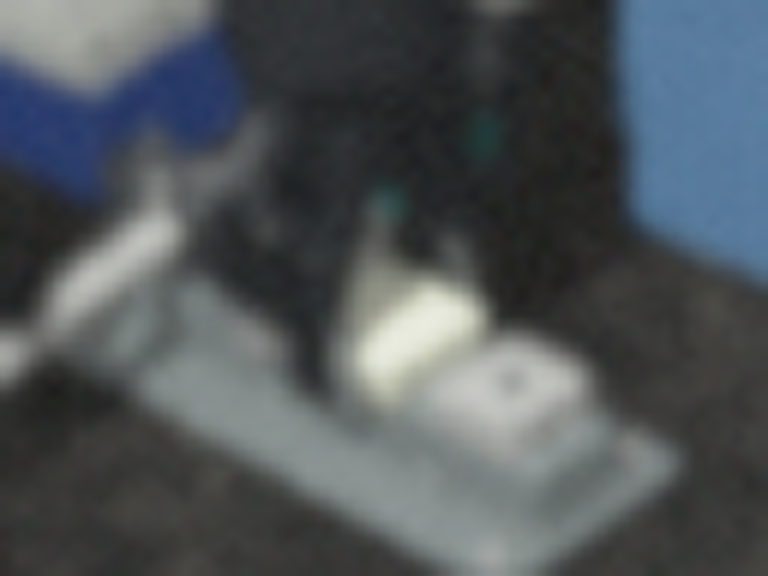

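The tile is gripped front and back, its visible end now farther from the thick stop. Push force is 31 N with the tile at its computed flush position (y about 0.201); the finger hides the spacer.

```bash
python3 -c "
from cell import arm
print(arm.hand_in())"
```

```text
the job is handed in; nothing more can be done
None
```

I handed the job in at about 28 s of the 64 s allowed, but the hand-in returned no verdict. The keeper is swung out to its end stop, and the spacer stands in the wide gap. The tile is gripped front and back at about 60 N and pressed towards the thin stop at about 31 N. Flush contact is inferred from the tile's position and the push force, because the finger hid the spacer in the last picture.

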